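Meter one charge of grinding balls from a slide-gate feed box

ROBOT

A 7-joint arm with a two-finger parallel gripper is mounted at the origin on a cart in front of the work surface, level with it; the furniture and walls round the work are solid. World frame = base frame: x ahead of the robot, y to its left, z up, the work surface at z = 0. Lengths are in m, angles in rad, forces in N, time in s.
With the tool pointing down it reaches from about 0.425 to 0.925 m from the base axis. Payload 6.8 kg.
Tool frame: the origin (TCP) lies at the very end of the fingers, on their centre line; the grasp point (between the pads) lies 19 mm behind it; z points along the fingers, x is the direction in which the jaws open and shut, and the axes are right-handed (so a half turn about z gives the same grasp; the last joint's range is limited). The gripper opens to 85 mm and grips with 20 to 120 N. Pads are 22 mm wide; open, the fingers measure 114 mm over their backs; the gripper's body (76 mm by 85 mm) begins 54 mm behind the grasp point. The pads swing forward as they close: fully open they stand 13 mm farther back than shut.
Start: joints at [1.157, 0.477, 0.022, 1.555, -0.011, 1.109, -0.083], TCP at [0.203, -0.644, 0.231] pointing down, gripper open.
Joint ranges: [-2.96, 2.96], [-0.34, 2.1], [-1.41, 1.46], [0.24, 2.44], [-1.37, 4.51], [0.17, 1.92], [-2.96, 2.96]. Speed limits (rad/s): [2.39, 2.39, 3.14, 3.14, 3.14, 3.14, 3.14].

INTERFACE

Orientations are given as a rotation vector (axis times angle).
In Python, from bench import get_obs, imaging, hand_in gives the robot as it stands.
- The arm moves only by the tool send_rows, never from a script. Its argument "motion" is a list of rows, each an object with "dp": the shift along the world's x, y, z in m, a list of three; "rot": the turn, a rotation vector about the world's x, y, z in rad, a list of three; "grip": the finger opening in m, from 0 to 0.0854. In form: [{"dp": [dx, dy, dz], "rot": [ax, ay, az], "grip": grip}, ...]. A call has 1 to 20 rows; each row shifts and turns the pose as measured when the row begins; what a row does not reach is not made up. A row lasts 1/8 s, in which the tool goes at most 62.5 mm and 10.7 degrees, less where a joint would pass 70% of its speed; a pose out of reach is approached as far as the arm can. A call is refused whole if a number of a shift passes 0.0625 or a number of a turn 0.188, either way. A call with a gripper value outside its range is refused whole. The fingers move at their own pace and stop on an object; "grip_force" is the grip in N (left out, the last holds). Time passes only in rows, so rows that do not move let the fingers close. It gives the time, the measured TCP pose, the force and the opening at its end, in the units of the state.
- get_obs(): the state, without advancing time (a new reading comes with each control period).
- imaging.grab_frame(name): name is "scene" or "top"; returns a dict with "img" (420x560x3 uint8, red, green, blue), "fx", "fy", "cx", "cy" (pixels), "D" ([k1, k2, p1, p2, k3] as OpenCV has them; the pictures are not rectified), "R" (3x3) and "t" (3): a world point X has camera coordinates R X + t. Camera axes: x right, y down, z forward; pixel columns grow to the right and rows downward; lengths in m; the calibration is good to about 2 mm. A picture is of the moment at which its call begins. There is no depth.
- hand_in(): hands the job in, once; it reports no verdict.
The state is a dict: "clock": time; "joints": joint angles; "qvel": joint speeds; "tau": joint torques, N m; "tcp_pos": TCP position; "orientation": TCP orientation; "contact_force": force on the tool from outside, world axes, zero at the start; "moment": the same for the moment, N m; "grip_width": finger opening in m.
Only numpy, scipy, OpenCV 4.12 (cv2) and the standard library are available. Lean on these libraries where they do the work, as an engineer would, in place of code of your own. Each camera call takes 0.05 s, during which the arm holds its last target. There are 200 camera calls.

TASK

Dose one charge of grinding balls into the steel bowl: on the smaller feed box, the one with the bowl standing under it, pull the bottom slide gate halfway out by its black tab so that only the two balls of the rear cell drop into the bowl, then push the gate fully shut again and let go. The balls in the front cell must stay in the box, the bowl must stay where it is, and the gate of the larger feed box must be left alone.

Things in the scene. Friction and masses are not known exactly. Their poses are not given: they have to be found in the camera images.
- feeder: Smaller feed box, fixed to the bench: two square cells 25 mm wide, front and rear, on four legs, flared aluminium mouth up to 150 mm high; origin at bench level under its middle; its -x side is the front, where the tab is, roughly facing the robot. A thin black line across the gate reaches the front ends of the dark guide rails when the gate is halfway out.
- feeder_gate (a joint): Bottom slide gate of the smaller box, m: 0 shut, 0.076 fully out (stops); starts within 4 mm of shut. Slides level to the box's front (-x) with 2 to 3 N and stays where left. It uncovers the rear cell first: rear balls are free to drop from 0.028 on and need under 1 s; the front cell starts to open at 0.048, its balls drop near 0.065; halfway is 0.038.
- feeder_grip (a point): Grip centre of the gate's upright black tab, moving with it. The tab is 12 mm thick (x), 28 mm wide (y), from the gate plate (height 0.086 m) up to 0.140 m; this point is at 0.122 m. Axes: x along the slide towards the box (+x pushes shut, -x pulls open), z up. The mouth's nearest edge is about 75 mm away along +x when shut.
- bowl_mid (a point): Loose pressed steel bowl, 97 mm across the rim and 60 mm high, on the bench under the smaller feed box; this point is on its axis, 30 mm above the bench.
- rear_low_center (a point): Centre of the lower ball in the rear cell (the one farther from the tab) of the smaller box; steel ball of 20 mm diameter.
- rear_top_center (a point): Centre of the upper ball in the rear cell; steel, 20 mm diameter.
- front_low_center (a point): Centre of the lower ball in the front cell (nearer the tab); steel, 20 mm diameter; a second such ball lies on it. It rests on the gate at height 0.096 m.
- big_feeder_gate (a joint): Slide gate of the larger feed box (32 mm cells, 26 mm balls, no bowl under it), in m, 0 shut; a bystander that stands beside the smaller box, left or right.
Things that resemble listed ones, but are neither listed nor needed, are in the scene too. Leave any green look-alike of the part that bears bowl_mid alone.

How it is judged:
On the way:
1. both balls of the rear cell lie in the bowl, the front balls still in the box, the gate still open by more than 15 mm (horizontal distance between each of rear_low_center, rear_top_center and bowl_mid below 0.045 m and height (world z) of each of rear_low_center, rear_top_center below 0.06 m and height (world z) of front_low_center above 0.085 m and value of joint feeder_gate above 0.015 m), for 0.2 s.
At the end, for the whole second after the job is handed in: Both rear balls lie in the bowl (within 45 mm of its axis, below its rim), the front balls are still in the box (lower one above 0.085 m), the smaller box's gate is within 10 mm of shut, the bowl within 20 mm of where it stood, the larger box's gate within 10 mm of shut (horizontal distance between each of rear_low_center, rear_top_center and bowl_mid below 0.045 m and height (world z) of each of rear_low_center, rear_top_center below 0.06 m and height (world z) of front_low_center above 0.085 m and value of joint each of feeder_gate, big_feeder_gate below 0.01 m and distance of bowl_mid from where it was at the start of the episode below 0.02 m); the robot touches nothing.
It fails at once if the larger feed box's gate is pulled by more than 10 mm (value of joint big_feeder_gate above 0.01 m).
It also fails if it takes over 40 s, if anything falls off the work surface, if the arm or the gripper's body presses on something with over 40 N, if the wrist force passes 120 N, or if a joint passes its speed limit or range.

## Working session

There is one attempt and no reset: what is moved stays moved. The work goes in short steps, Python scripts to look and compute and a tool call to move; the robot and the scene stay as the last step left them, time stands still between calls to the robot, and variables do not carry over. Pictures are saved under pics/ and viewed, about 8 in all and at most 12, crops included, and the job is handed in when it is done.

Besides the shell and the picture viewer there is one more tool, called after ">>>" by a JSON object that holds its "name" and its "arguments". send_rows: Moves the arm, as the interface text tells. Its arguments: {"type":"object","properties":{"motion":{"type":"array","items":{"type":"object","properties":{"dp":{"type":"array","items":{"type":"number"}},"rot":{"type":"array","items":{"type":"number"}},"grip":{"type":"number"}}}},"grip_force":{"type":"number"}},"required":["motion"]}

```bash
mkdir -p pics; python3 - <<'E'
from bench import get_obs, imaging
import cv2
for n in("scene","top"):
    f=imaging.grab_frame(n); cv2.imwrite(f"pics/{n}0.png",f["img"][:,:,::-1]); print(n,f["fx"],f["fy"],f["cx"],f["cy"],f["D"],f["R"],f["t"])
print(get_obs())
E
```

```text
scene 519.1203316833655 519.1203316833655 269.1551532431645 218.4251821149693 [0.01123651 0.         0.         0.         0.        ] [[-0.57994766 -0.81439716  0.02044474]
 [-0.31809918  0.20327783 -0.92600812]
 [ 0.74998242 -0.54353969 -0.37694957]] [0.32318178 0.29196531 0.48988824]
top 506.0892442438831 506.0892442438831 273.09245628534194 214.5901550988972 [-0.16924668  0.          0.          0.          0.        ] [[ 0.00393869 -0.99997916 -0.00511518]
 [-0.98926033 -0.00314897 -0.14613037]
 [ 0.14611122  0.00563581 -0.98925212]] [-0.01985029  0.59870572  0.90531965]
{'clock': 0.1, 'joints': array([ 1.15689938,  0.4777058 ,  0.02236368,  1.55633453, -0.01151338,
        1.10929264, -0.08309012]), 'qvel': array([-1.16740317e-03, -2.64452761e-03,  9.08656430e-05, -2.63130437e-03,
        3.91925112e-04,  1.14520654e-03,  2.33222881e-03]), 'tau': array([ 4.54625260e-03, -5.97761965e+01,  1.61360465e+00, -2.81955564e+01,
        1.28480309e-02,  5.04329684e-03,  4.87730108e-05]), 'tcp_pos': array([ 0.20303544, -0.64319274,  0.23043877]), 'orientation': array([-2.53317086e+00,  1.85667767e+00,  2.14249606e-03]), 'contact_force': array([0.35938815, 0.56136556, 0.05260312]), 'moment': array([ 0.01065208, -0.00773568, -0.02403483]), 'grip_width': 0.08547924177015565}
```

View pics/scene0.png

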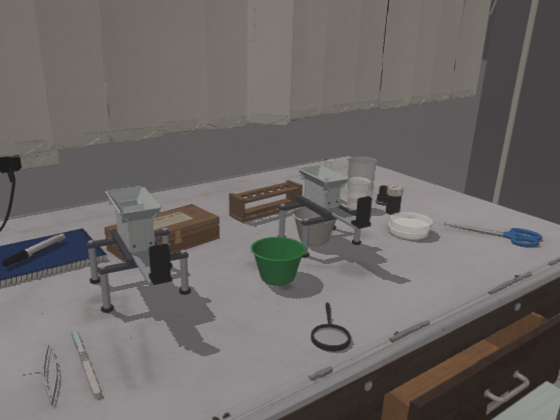

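View pics/top0.png

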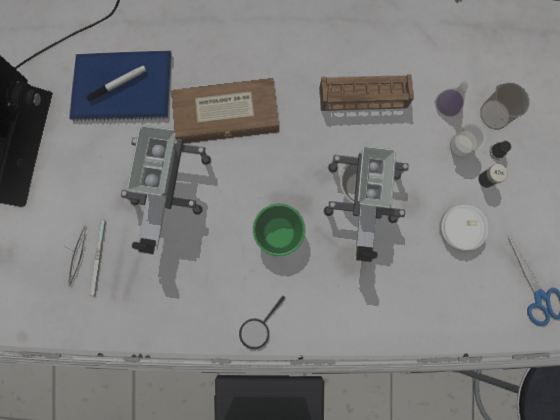

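The smaller box, with the steel bowl under it, is on the right in both views. Its tab is near (366,253) in top and (364,212) in scene. I'll zoom in on both.

```bash
python3 - <<'E'
import cv2, numpy as np
a=cv2.imread("pics/top0.png")[140:270,315:415]; b=cv2.imread("pics/scene0.png")[160:260,270:390]
a=cv2.resize(a,None,fx=4,fy=4,interpolation=cv2.INTER_CUBIC); b=cv2.resize(b,None,fx=3.33,fy=3.33,interpolation=cv2.INTER_CUBIC)
o=np.zeros((520,800,3),np.uint8); o[:,:400]=a; o[:b.shape[0],400:400+b.shape[1]]=b[:,:400]
cv2.imwrite("pics/z.png",o)
E
```

```text
(no output)
```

View pics/z.png

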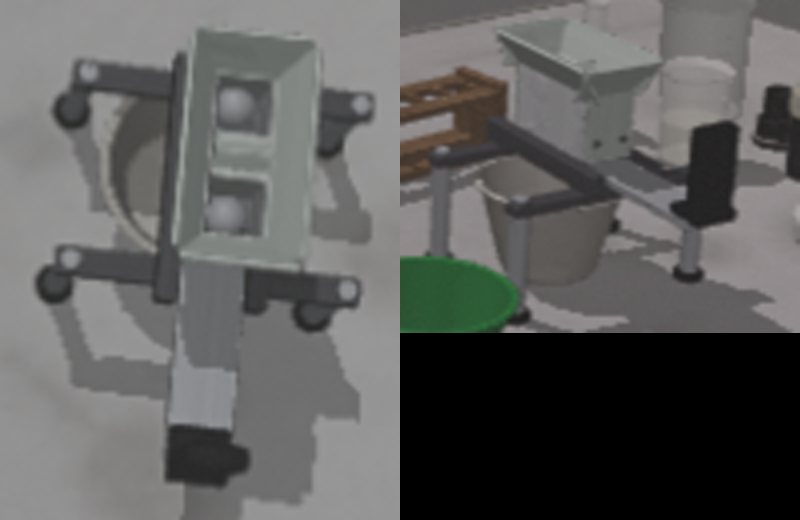

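```bash
cat > h.py <<'E'
from bench import imaging
import numpy as np, cv2
def ray(f,px):
    K=np.array([[f["fx"],0,f["cx"]],[0,f["fy"],f["cy"]],[0,0,1]])
    q=cv2.undistortPoints(np.array([[px]],float),K,np.array(f["D"],float))[0,0]
    R=np.array(f["R"]);return -R.T@np.array(f["t"]), R.T@np.array([q[0],q[1],1])
def onz(f,px,z):
    c,d=ray(f,px); return c+d*(z-c[2])/d[2]
def proj(f,X):
    K=np.array([[f["fx"],0,f["cx"]],[0,f["fy"],f["cy"]],[0,0,1]])
    return cv2.projectPoints(np.array(X,float).reshape(-1,1,3),cv2.Rodrigues(np.array(f["R"]))[0],np.array(f["t"],float),K,np.array(f["D"],float))[0][:,0]
E
python3 - <<'E'
from h import *
f=imaging.grab_frame("top"); g=imaging.grab_frame("scene")
T=lambda u,v:(315+(u+.5)/4-.5,140+(v+.5)/4-.5)
S=lambda u,v:(270+(u-400+.5)/3.33-.5,160+(v+.5)/3.33-.5)
np.set_printoptions(precision=4,suppress=True)
print("cams",ray(f,(0,0))[0],ray(g,(0,0))[0])
print("tabtop T",onz(f,T(217,456),.14),"S",onz(g,S(716,127),.14))
rim=[onz(f,T(*p),.15) for p in((198,28),(318,42),(303,268),(180,245))]
for r in rim:print(r)
m=np.mean(rim,0);d=(rim[0]+rim[1]-rim[2]-rim[3]);print("mid",m,"yaw",np.arctan2(d[1],d[0]))
b=[onz(f,T(*p),.1) for p in((88,72),(362,105),(347,290),(68,258))]
print(np.mean(b,0),[np.arctan2(*(b[i]-b[j])[1::-1]) for i,j in((0,3),(1,2))])
gp=[onz(f,T(*p),.087) for p in((180,265),(168,425),(243,270),(232,430))]
print(gp,[np.arctan2(*(gp[i]-gp[j])[1::-1]) for i,j in((0,1),(2,3))])
E
```

```text
cams [ 0.4601 -0.0231  0.983 ] [-0.0871  0.4701  0.4484]
tabtop T [ 0.519 -0.179  0.14 ] S [ 0.5144 -0.1728  0.14  ]
[ 0.7012 -0.1736  0.15  ]
[ 0.6956 -0.2256  0.15  ]
[ 0.5973 -0.2155  0.15  ]
[ 0.6068 -0.1634  0.15  ]
mid [ 0.6502 -0.1945  0.15  ] yaw -0.10504452759446396
[ 0.6451 -0.1893  0.1   ] [np.float64(-0.12139148927995345), np.float64(-0.11932112288184847)]
[array([ 0.6088, -0.1738,  0.087 ]), array([ 0.5366, -0.167 ,  0.087 ]), array([ 0.6066, -0.2025,  0.087 ]), array([ 0.5343, -0.1958,  0.087 ])] [np.float64(-0.09422056859456467), np.float64(-0.09250390603883604)]
```

>>> {"name": "send_rows", "arguments": {"motion": [{"dp":[0.03,0.044,0],"rot":[0,0,0.116],"grip":0.06},{"dp":[0.03,0.044,0],"rot":[0,0,0.116],"grip":0.06},{"dp":[0.03,0.044,0],"rot":[0,0,0.116],"grip":0.06},{"dp":[0.03,0.044,0],"rot":[0,0,0.116],"grip":0.06},{"dp":[0.03,0.044,0],"rot":[0,0,0.116],"grip":0.06},{"dp":[0.03,0.044,0],"rot":[0,0,0.116],"grip":0.06},{"dp":[0.03,0.044,0],"rot":[0,0,0.116],"grip":0.06},{"dp":[0.03,0.044,0],"rot":[0,0,0.116],"grip":0.06},{"dp":[0.03,0.044,0],"rot":[0,0,0.116],"grip":0.06},{"dp":[0,0,0],"rot":[0,0,0],"grip":0.06}]}}

```text
clock: 1.45
tcp_pos: [0.4773, -0.2333, 0.2301]
orientation: [3.126, -0.294, 0.002]
contact_force: [-1.3, -0.2, -0.1]
grip_width: 0.0601
```

```bash
cat > st.py <<'E'
from h import *; from bench import get_obs
np.set_printoptions(precision=4,suppress=True)
o=get_obs(); R=cv2.Rodrigues(np.array(o["orientation"]))[0]
x=R[:,0]; print(o["clock"],"tcp",o["tcp_pos"],"xang",np.arctan2(x[1],x[0]),"toolz",R[:,2],"F",o["contact_force"],"w",o["grip_width"])
E
python3 st.py
```

```text
1.45 tcp [ 0.4773 -0.2333  0.2301] xang -0.18783303236261034 toolz [ 0.0011 -0.0021 -1.    ] F [-1.2575 -0.1527 -0.1118] w 0.06007084781275021
```

>>> {"name": "send_rows", "arguments": {"motion": [{"dp":[0.021,0.027,0],"rot":[0,0,0.042],"grip":0.06},{"dp":[0.021,0.027,0],"rot":[0,0,0.042],"grip":0.06},{"dp":[0,0,-0.03],"rot":[0,0,0],"grip":0.06},{"dp":[0,0,-0.03],"rot":[0,0,0],"grip":0.06},{"dp":[0,0,0],"rot":[0,0,0],"grip":0.06}]}}

```text
clock: 2.08
tcp_pos: [0.5189, -0.1816, 0.1688]
orientation: [3.133, -0.17, 0.001]
contact_force: [-0.1, -0.0, 0.5]
grip_width: 0.0598
```

```bash
cat > look.py <<'E'
import sys
from h import *
import st
f=imaging.grab_frame("top"); g=imaging.grab_frame("scene")
a=f["img"][130:280,310:430,::-1]; b=g["img"][120:280,250:410,::-1]
o=np.zeros((600,800,3),np.uint8); A=cv2.resize(a,(384,480),interpolation=2); B=cv2.resize(b,(416,416),interpolation=2)
o[:480,:384]=A; o[:416,384:]=B; cv2.imwrite(sys.argv[1],o)
E
python3 look.py pics/a.png
```

```text
2.075 tcp [ 0.5189 -0.1816  0.1688] xang -0.10822175594385235 toolz [ 0.0005 -0.0044 -1.    ] F [-0.0566 -0.0276  0.5117] w 0.05977979253664316
```

View pics/a.png

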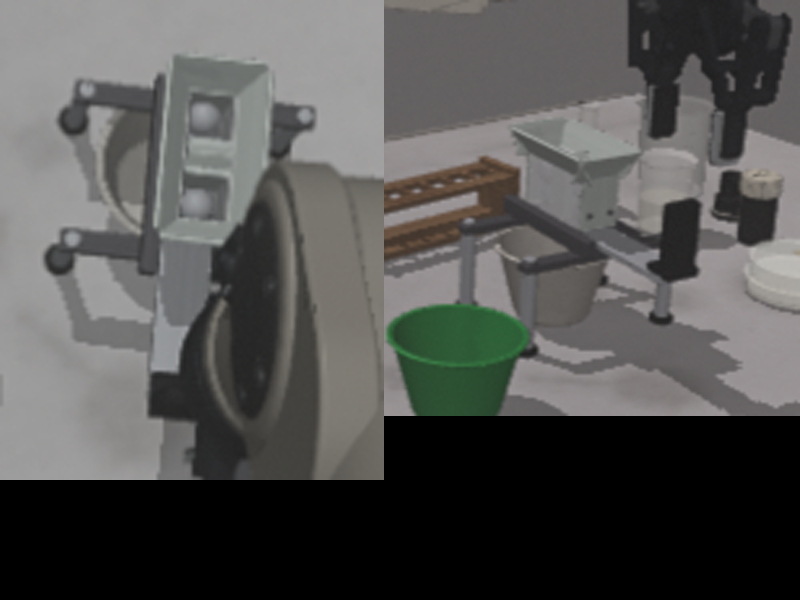

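The scene view shows the fingers at about (664,110) and (728,135), roughly 10 zoomed pixels right of the tab at (682,205). I'll check this against a projected tab model.

```bash
python3 - <<'E'
from h import *
np.set_printoptions(precision=1,suppress=True)
f=imaging.grab_frame("top"); g=imaging.grab_frame("scene")
y=-.105; ex=np.array([np.cos(y),np.sin(y),0]); ey=np.array([-np.sin(y),np.cos(y),0])
for c in((.519,-.179),(.519,-.175),(.525,-.180),(.522,-.178)):
    P=[np.array([*c,z])+ex*a*.006+ey*b*.014 for z in(.14,.09) for a,b in((1,1),(1,-1),(-1,-1),(-1,1))]
    print(c); print(((proj(f,P)-[315,140]+.5)*4-.5)[:4].tolist()); q=((proj(g,P)-[270,160]+.5)*3.33-.5+[400,0]); print(q[:4].tolist(), "x range top",q[:4,0].min(),q[:4,0].max(),"base",q[4:,0].min(),q[4:,0].max())
for n,im,s in(("top",f,None),):pass
a=cv2.imread("pics/top0.png")[244:264,354:382].max(2); print(a)
E
```

```text
(0.519, -0.179)
[[185.3461155621476, 438.3140693733212], [251.15254740060504, 445.228725862592], [248.7712962111941, 473.66816670135313], [182.8471534152079, 466.7865837546533]]
[[690.3568647724221, 122.91473871412305], [731.4430554345666, 115.17088554498106], [745.9439747481858, 121.90286118010167], [704.6254295745051, 129.82375210497324]] x range top 690.3568647724221 745.9439747481858 base 682.6182162645888 737.1182260521132
(0.519, -0.175)
[[175.882230544496, 438.3189259591243], [241.74240529855, 445.24332396454884], [239.3432282403112, 473.69126920349345], [173.3653226010947, 466.7983643346802]]
[[684.9192503016045, 124.27218388557705], [726.1750045895068, 116.49182310977321], [740.6545465039039, 123.25342642099388], [699.1638533588241, 131.2120532177224]] x range top 684.9192503016045 740.6545465039039 base 677.2724907241716 731.9150282258759
(0.525, -0.18)
[[187.45870028222384, 424.0335143955747], [253.199353310069, 430.963554142147], [250.8385069886449, 459.3567857889723], [184.9780386132718, 452.4594051905218]]
[[683.7930653827138, 119.37238308493646], [724.7473692993261, 11
[... 2262 characters left out ...]
131 131  71  44  42  42  42  42  42  41  42  42  43  41  42  42  42  44
   54  65  77  86  94 110 112 111 111 112]
 [131 131  75  50  48  46  46  43  44  43  43  42  43  43  41  42  43  52
   81 100 109 111 111 112 112 112 111 112]
 [132 131 101  86  86  82  81  58  55  51  49  47  47  46  46  43  45  62
   97 110 112 112 112 111 112 111 112 111]
 [132 132 131 130 132 132 131  92  85  78  76  72  72  74  69  60  64  83
  109 110 111 111 110 111 112 112 111 111]
 [131 131 131 132 132 134 133 103  99 101 102 103 103 105 102  92  95 107
  110 110 111 110 111 110 111 111 111 111]
 [130 131 131 131 131 133 132 103  99 101 102 103 105 106 105 105 107 109
  109 111 112 111 113 112 112 111 111 110]]
```

>>> {"name": "send_rows", "arguments": {"motion": [{"dp":[0.001,0.003,-0.02],"rot":[0,0.0,0],"grip":0.06},{"dp":[0,0,-0.022],"rot":[0,0,0],"grip":0.06},{"dp":[0,0,-0.022],"rot":[0,0,0],"grip":0.06},{"dp":[0,0,0],"rot":[0,0,0],"grip":0.03},{"dp":[0,0,0],"rot":[0,0,0],"grip":0.02},{"dp":[0,0,0],"rot":[0,0,0],"grip":0.005},{"dp":[0,0,0],"rot":[0,0,0],"grip":0.005},{"dp":[0,0,0],"rot":[0,0,0],"grip":0.005}], "grip_force": 30}}

```text
clock: 3.28
tcp_pos: [0.5194, -0.1807, 0.1139]
orientation: [3.127, -0.175, 0.007]
contact_force: [2.1, -0.3, -9.3]
grip_width: 0.0113
```

```bash
python3 look.py pics/b.png
```

```text
3.275 tcp [ 0.5194 -0.1807  0.1139] xang -0.11183198432917281 toolz [ 0.0037 -0.01   -0.9999] F [ 2.0615 -0.2921 -9.3314] w 0.01130477333296248
```

View pics/b.png

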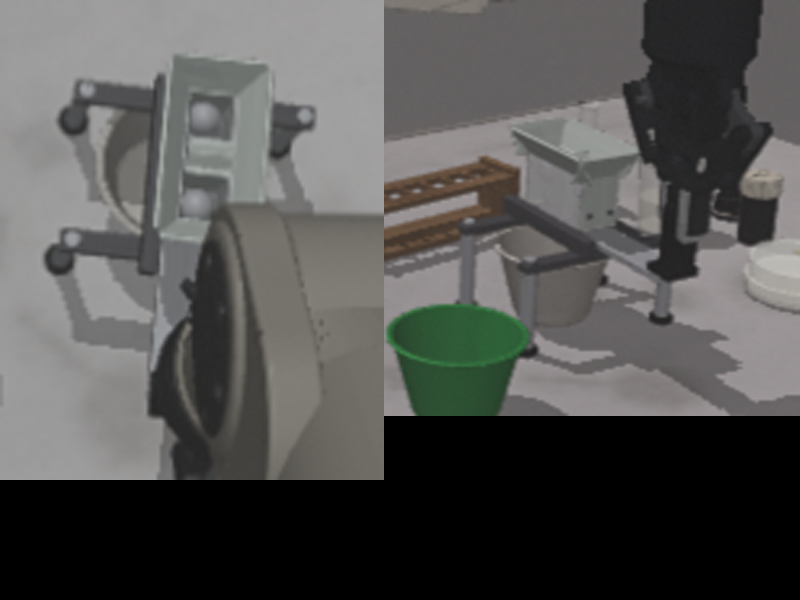

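>>> {"name": "send_rows", "arguments": {"motion": [{"dp":[-0.006,0.0006,0],"rot":[0,0,0],"grip":0.005},{"dp":[-0.006,0.0006,0],"rot":[0,0,0],"grip":0.005},{"dp":[-0.006,0.0006,0],"rot":[0,0,0],"grip":0.005},{"dp":[-0.006,0.0006,0],"rot":[0,0,0],"grip":0.005}]}}

```text
clock: 3.88
tcp_pos: [0.496, -0.1781, 0.1138]
orientation: [3.127, -0.175, 0.012]
contact_force: [2.5, 0.0, -10.7]
grip_width: 0.0114
```

```bash
python3 st.py
```

```text
3.875 tcp [ 0.496  -0.1781  0.1138] xang -0.1114730160666968 toolz [ 0.0071 -0.0097 -0.9999] F [  2.4933   0.0354 -10.6666] w 0.011446430784713243
```

Pulled 23.5 mm with about 2.5 N of drag, so the gate is following. I'll go on to about 36 mm and let the balls drop.

>>> {"name": "send_rows", "arguments": {"motion": [{"dp":[-0.006,0.0006,0],"rot":[0,0,0],"grip":0.005},{"dp":[-0.006,0.0006,0],"rot":[0,0,0],"grip":0.005},{"dp":[0,0,0],"rot":[0,0,0],"grip":0.005},{"dp":[0,0,0],"rot":[0,0,0],"grip":0.005},{"dp":[0,0,0],"rot":[0,0,0],"grip":0.005},{"dp":[0,0,0],"rot":[0,0,0],"grip":0.005},{"dp":[0,0,0],"rot":[0,0,0],"grip":0.005},{"dp":[0,0,0],"rot":[0,0,0],"grip":0.005},{"dp":[0,0,0],"rot":[0,0,0],"grip":0.005},{"dp":[0,0,0],"rot":[0,0,0],"grip":0.005}]}}

```text
clock: 5.12
tcp_pos: [0.4818, -0.1766, 0.1138]
orientation: [3.127, -0.174, 0.008]
contact_force: [2.3, 0.7, -8.8]
grip_width: 0.0114
```

```bash
python3 look.py pics/c.png
```

```text
5.125 tcp [ 0.4818 -0.1766  0.1138] xang -0.1114453814455676 toolz [ 0.0048 -0.0096 -0.9999] F [ 2.3033  0.7042 -8.7646] w 0.011444050088761521
```

View pics/c.png

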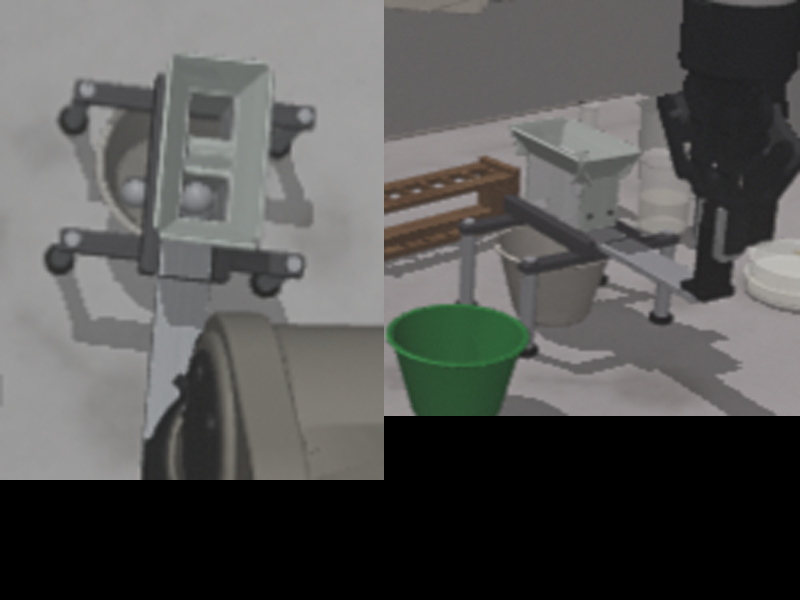

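The rear cell is empty, and a ball shows in the bowl at (132,190). The front ball is still in its cell at (198,195), and the black line is at the rail ends at (185,275). Next I'll push the gate shut.

>>> {"name": "send_rows", "arguments": {"motion": [{"dp":[0.006,-0.0006,0],"rot":[0,0,0],"grip":0.005},{"dp":[0.006,-0.0006,0],"rot":[0,0,0],"grip":0.005},{"dp":[0.006,-0.0006,0],"rot":[0,0,0],"grip":0.005},{"dp":[0.006,-0.0006,0],"rot":[0,0,0],"grip":0.005},{"dp":[0.006,-0.0006,0],"rot":[0,0,0],"grip":0.005},{"dp":[0.005,-0.0005,0],"rot":[0,0,0],"grip":0.005},{"dp":[0.002,-0.0002,0],"rot":[0,0,0],"grip":0.005},{"dp":[0.002,-0.0002,0],"rot":[0,0,0],"grip":0.005}]}}

```text
clock: 6.22
tcp_pos: [0.5207, -0.1809, 0.1138]
orientation: [3.127, -0.176, -0.002]
contact_force: [-11.9, 3.1, 5.1]
grip_width: 0.0114
```

```bash
python3 st.py
```

```text
6.225 tcp [ 0.5207 -0.1809  0.1138] xang -0.11218389935489798 toolz [-0.0017 -0.0098 -1.    ] F [-11.9385   3.1154   5.0902] w 0.01137535262979698
```

Reaction has risen to 12 N, so the gate is at its stop. Letting go and rising.

>>> {"name": "send_rows", "arguments": {"motion": [{"dp":[0.001,0,0],"rot":[0,0,0],"grip":0.005},{"dp":[0,0,0],"rot":[0,0,0],"grip":0.05},{"dp":[0,0,0],"rot":[0,0,0],"grip":0.05},{"dp":[0,0,0],"rot":[0,0,0],"grip":0.05},{"dp":[0,0,0.03],"rot":[0,0,0],"grip":0.05},{"dp":[0,0,0.04],"rot":[0,0,0],"grip":0.05},{"dp":[0,0,0.04],"rot":[0,0,0],"grip":0.05},{"dp":[-0.02,-0.06,0.02],"rot":[0,0,0],"grip":0.05},{"dp":[-0.02,-0.06,0],"rot":[0,0,0],"grip":0.05},{"dp":[-0.02,-0.06,0],"rot":[0,0,0],"grip":0.05},{"dp":[0,-0.06,0],"rot":[0,0,0],"grip":0.05},{"dp":[0,0,0],"rot":[0,0,0],"grip":0.05}]}}

```text
clock: 7.72
tcp_pos: [0.4681, -0.4237, 0.2542]
orientation: [3.12, -0.17, 0.029]
contact_force: [-1.2, 1.6, 0.1]
grip_width: 0.0499
```

```bash
python3 look.py pics/d.png
```

```text
7.725 tcp [ 0.4681 -0.4237  0.2542] xang -0.10867477804084623 toolz [ 0.0177 -0.0183 -0.9997] F [-1.2218  1.6324  0.0701] w 0.049902000340224024
```

View pics/d.png

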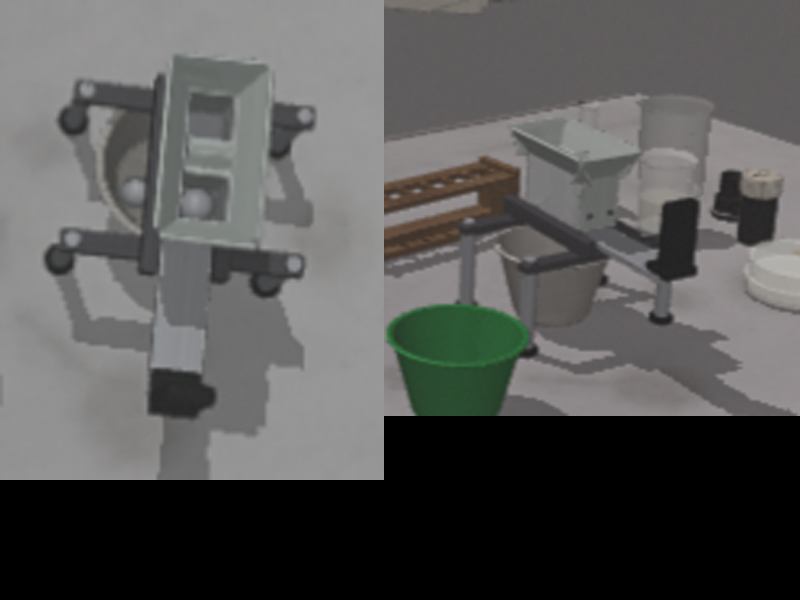

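The tab is back at its starting place at (680,235). The bowl hasn't moved, the front ball is still in its cell, the rear cell is empty, and no ball lies on the bench in this crop. Handing in.

```bash
python3 -c "
from bench import hand_in
print(hand_in())"
```

```text
the job is handed in; nothing more can be done
None
```

I dosed the rear cell and handed the job in at about 8 s on the robot's clock. I gripped the smaller box's tab, pulled the gate about 38 mm to its halfway line and waited about 1 s. I then pushed it back until the reaction rose to about 12 N, which I took as the stop, let go and backed away.

- **Gate:** the last pictures show the tab back where it started. I did not measure the gate's position after letting go.
- **Balls:** the rear cell is empty and the front ball is still in its cell. One ball is visible in the bowl. The other is hidden under the box; I take it to be in the bowl too, because no ball shows on the bench in the part of the pictures I viewed.
- **Bowl and larger box:** the bowl looks unmoved. I never went near the larger box and did not look at it again at the end.
- **Discrepancies:** the two cameras disagreed by about 5–8 mm on the tab's position, and I relied mainly on the top view. The grip ended about 11 mm higher on the tab than planned, but it held throughout.

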